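Unlock the index plunger of a sample carousel and hold it up

TASK

The small carousel with the three resin samples is locked by a sprung index plunger. Turn the plunger's red bar knob anticlockwise (seen from above) until its cross pin is out from under both hook lips, then pull the knob straight up against its spring as far as it goes and keep holding it there, so that a colleague can turn the carousel: the program finishes while the gripper still holds the knob up, still turned clear of the lips and not rested on them. Do not turn the carousel yourself, and leave its samples and the other things on the bench undisturbed.

Things in the scene. Friction and masses are not known exactly. Their poses are not given: they have to be found in the camera images.
- index_fixture: fixture fixed to the bench: aluminium base plate 190 x 130 x 12 mm; round carousel, diameter 122 mm, top face at 50 mm, axis at x = -30 mm; blue column at the +x end with an arm over the carousel's rim. Origin: centre of the underside, on the bench; x from carousel to column, z up. The plunger's vertical axis is at x = +20 mm, y = 0. Only the knob stands higher than 102 mm.
- flange_top (a point): centre of the top of the steel flange (diameter 55 mm) on the arm, 86 mm above the bench, on the plunger's axis; fixed, axes as the fixture's. Two steel hook lips stand on the flange, at +x and -x of the axis; they reach out to 27 mm from it and up to 102 mm above the bench.
- knob_grip (a point): centre of the red bar knob on top of the plunger; turns and rises with it. Bar 50 mm long (this point's x), 13 mm wide (its y), 24 mm high (z up). Plunger down: underside 112, this centre 124, top 136 mm above the bench. Below are only a 10 mm stem and, 32 mm below this point, a cross pin parallel to the bar, 42 mm long, 6 mm thick. Bar parallel to the fixture's x when joint twist_knob is 0.
- twist_knob (a joint): turn of the knob, rad, positive anticlockwise from above; starts between 0 and 0.25, hard stop at 1.3. Up to about 0.77 the cross pin lies under the hook lips and the plunger cannot rise more than about 2 mm; from 0.85 it is well clear. Light friction (about 0.06 N m); stays where it is left.
- index_pin (a joint): lift of the plunger, m: 0 = spring-seated with its 8 mm pin 10 mm deep in the carousel's hole, 0.020 = hard stop, fully pulled. Its return spring needs about 5 N at 0 and 10 N at 0.020; let go, it drops back.
- carousel (a joint): turn of the carousel about its axis, rad; 0 at the start. The pin blocks it while it is seated; with the pin out it turns easily.
- resin_mount_1: black resin sample, diameter 30, 20 mm high, loose on the carousel; origin at the centre of its underside
- resin_mount_2: red resin sample, diameter 30, 17 mm high, loose on the carousel; origin at the centre of its underside
- resin_mount_3: black resin sample, diameter 30, 22 mm high, loose on the carousel; origin at the centre of its underside
- vial_a: glass vial, diameter 25, 57 mm high, standing on the bench to the right; origin under its centre
- vial_b: glass vial, diameter 25, 57 mm high, standing on the bench to the right; origin under its centre
- oring_tin: flat yellow round tin, diameter 71, 16 mm high, on the bench; origin under its centre
- tape_ptfe: roll of white tape, diameter 53, 13 mm high, on the bench; origin under its centre
- press_column (a point): point at bench height on the axis of the tall press frame (white base plate, yellow top) that stands fixed at the left between the arm's start and the fixture; it is 0.59 m high, its column parts reach 70 mm out from this point and its base plate 130 mm. Pass behind it (nearer the robot) or over it.

How it is judged:
On the way, in this order (a step that is already met when the one before it is completed fails the run):
1. the knob is turned clear of the lips with the plunger still down (value of joint twist_knob above 0.8 rad and value of joint index_pin below 0.006 m), for 0.1 s.
2. the plunger is pulled fully up (value of joint index_pin above 0.016 m and contact force between the fingers and twist_knob above 1 N), for 0.2 s.
At the end, for the whole second after the job is handed in: The fingers hold the knob with the plunger raised more than 16 mm of its 20 mm (pin well out of its hole), the knob still turned by more than 0.8 rad so that the cross pin is clear of the lips, and the carousel within 0.1 rad of where it stood (all of step 2 and value of joint twist_knob above 0.8 rad and value of joint carousel between -0.1 and 0.1 rad); the arm keeps its last pose, push and grip.
It fails at once if the carousel is turned (value of joint carousel above 0.1 rad or value of joint carousel below -0.1 rad).
It fails at once if a sample on the carousel is disturbed (distance of any of resin_mount_1, resin_mount_2, resin_mount_3 from where it was at the start of the episode above 0.015 m).
It fails at once if something on the bench is disturbed (distance of any of vial_a, vial_b, oring_tin, tape_ptfe from where it was at the start of the episode above 0.02 m).
It also fails if it takes over 43 s, if anything falls off the work surface, if the arm or the gripper's body presses on something with over 40 N, if the wrist force passes 120 N, or if a joint passes its speed limit or range.

ROBOT

A 7-joint arm with a two-finger parallel gripper is mounted at the origin on the work surface; the furniture and walls round the work are solid. World frame = base frame: x ahead of the robot, y to its left, z up, the work surface at z = 0. Lengths are in m, angles in rad, forces in N, time in s.
With the tool pointing down it reaches from about 0.4 to 0.9 m from the base axis. Payload 5.5 kg.
Tool frame: the origin (TCP) lies between the finger pads; the fingertips stand 11 mm ahead of it and the grasp point (between the pads) lies 8 mm behind it; z points along the fingers, y is the direction in which the jaws open and shut (so a half turn about z gives the same grasp; the last joint's range is limited). The gripper opens to 92 mm and grips with 3 to 60 N. Pads are 19 mm wide; open, the fingers measure 130 mm over their backs; the gripper's body (75 mm by 190 mm) begins 47 mm behind the grasp point.
Start: joints at [-0.961, 0.501, -0.427, 1.55, 0.221, 1.138, -0.21], TCP at [0.221, 0.611, 0.215] pointing down, gripper open.
Joint ranges: [-2.88, 2.88], [-0.31, 2.03], [-1.54, 1.56], [0.2, 2.42], [-1.41, 4.55], [0.19, 2.02], [-2.57, 2.57]. Speed limits (rad/s): [2.57, 2.57, 3.14, 3.14, 3.14, 3.14, 3.14].

INTERFACE

Orientations are given as a unit quaternion [w, x, y, z].
In Python, from cell import robot gives the robot as it stands.
- The arm moves only by the tool send_rows, never from a script. Its argument "rows" is one flat list of numbers, 7 for each row, row after row: the closure, from -1 (fully open) to 1 (shut), then the shift along the tool's x, y, z in cm, then the turn, a rotation vector about the tool's x, y, z in degrees. A call has 1 to 20 rows; each row shifts and turns the commanded pose from where the row before left it, along the tool's axes as they then stand; what a row does not reach is not made up. A row lasts 1/10 s, in which the tool goes at most 50 mm and 8.59 degrees, less where a joint would pass 70% of its speed; a pose out of reach is approached as far as the arm can. A call with a gripper value outside its range is refused whole. The fingers move at their own pace and stop on an object; "grip_force" is the grip in N (left out, the last holds). Time passes only in rows, so rows that do not move let the fingers close. It gives the time, the measured TCP pose, the force and the opening at its end, in the units of the state.
- robot.observe(): the state, without advancing time (a new reading comes with each control period).
- robot.camera(name): name is "scene" or "top" or "wrist"; returns a dict with "color" (480x640x3 uint8, red, green, blue), "intrinsics" (3x3 intrinsics, pixels), "R" (3x3) and "t" (3): a world point X has camera coordinates R X + t; the wrist camera has in their place "hand_eye" (4x4, takes a point from camera to tool coordinates, whose origin is the TCP and whose axes are the flange's). Camera axes: x right, y down, z forward; pixel columns grow to the right and rows downward; lengths in m; the calibration is good to about 2 mm. The wrist camera is an equidistant fisheye: a pixel r from the principal point sees the ray r / f radians off the axis. A picture is of the moment at which its call begins: read the wrist's pose just before it. There is no depth.
- robot.sign_off(): hands the job in, once; it reports no verdict.
The state is a dict: "time_s": time; "qpos": joint angles; "qvel": joint speeds; "joint_efforts": joint torques, N m; "position": TCP position; "tcp_rot": TCP orientation; "wrist_force": force on the tool from outside, world axes, zero at the start; "torque": the same for the moment, N m; "gripper_width": finger opening in m.
Only numpy, scipy, OpenCV 4.12 (cv2) and the standard library are available. Lean on these libraries where they do the work, as an engineer would, in place of code of your own. Each camera call takes 0.05 s, during which the arm holds its last target.

## Working session

There is one attempt and no reset: what is moved stays moved. The work goes in short steps, Python scripts to look and compute and a tool call to move; the robot and the scene stay as the last step left them, time stands still between calls to the robot, and variables do not carry over. Pictures are saved under pics/ and viewed, and the job is handed in when it is done.

Besides the shell and the picture viewer there is one more tool, called after "Call:" as a command line: name --argument value ..., lists and objects as JSON in quotes. send_rows: Moves the arm, as the interface text tells. Its arguments: {"type":"object","properties":{"rows":{"type":"array"},"grip_force":{"type":"number"}},"required":["rows"]}

```bash
mkdir -p pics; ls; python3 - <<'E'
from cell import robot
import cv2
s=robot.observe()
for k in s: print(k,s[k])
for n in ["scene","top","wrist"]:
    c=robot.camera(n); cv2.imwrite(f"pics/{n}0.png",c["color"][:,:,::-1])
    print(n,c["intrinsics"],c.get("R"),c.get("t"),c.get("hand_eye"))
E
```

```text
pics
time_s 0.0
qpos [-0.96078282  0.50186885 -0.42680888  1.55149766  0.22080323  1.13832297
 -0.21032064]
qvel [ 1.80685282e-03  2.14399508e-04 -9.56372790e-05 -1.76909009e-04
  2.29278838e-03 -4.89655134e-04  1.11904689e-03]
joint_efforts [-1.28084735e-03 -5.66581142e+01 -5.81731170e+00 -2.79131001e+01
 -6.88250433e-02  3.03517480e-02  1.82685121e-04]
position [0.22070845 0.61056951 0.21394697]
tcp_rot [-2.08238631e-04  1.72509083e-01  9.85007402e-01 -9.95743869e-04]
wrist_force [ 0.27821329 -0.62692169  0.14423473]
torque [0.02478525 0.03272645 0.03671001]
gripper_width 0.09167609349158731
scene [[446.25470212   0.         320.34845222]
 [  0.         446.25470212 232.43355514]
 [  0.           0.           1.        ]] [[-0.76783855 -0.64052795 -0.01216176]
 [-0.38315299  0.47435679 -0.79257771]
 [ 0.51343718 -0.6039119  -0.60964963]] [0.34853076 0.27098438 0.64976073] None
top [[575.13870925   0.         318.79643447]
 [  0.         575.13870925 247.4167159 ]
 [  0.           0.           1.        ]] [[ 0.0269731  -0.99962265 -0.00519611]
 [-0.98201891 -0.0255258  -0.1870489 ]
 [ 0.18684569  0.01014797 -0.98233686]] [-0.01964538  0.49793711  1.1641421 ] None
wrist [[371.64829954   0.         319.88018191]
 [  0.         371.64829954 231.96643919]
 [  0.           0.           1.        ]] None None [[ 1.54573215e-04 -9.66433019e-01 -2.56918657e-01  6.90838599e-02]
 [ 9.99999948e-01  2.22508652e-04 -2.35352707e-04  9.19894059e-04]
 [ 2.84619251e-04 -2.56918608e-01  9.66433002e-01 -1.69010776e-01]
 [ 0.00000000e+00  0.00000000e+00  0.00000000e+00  1.00000000e+00]]
```

View pics/scene0.png

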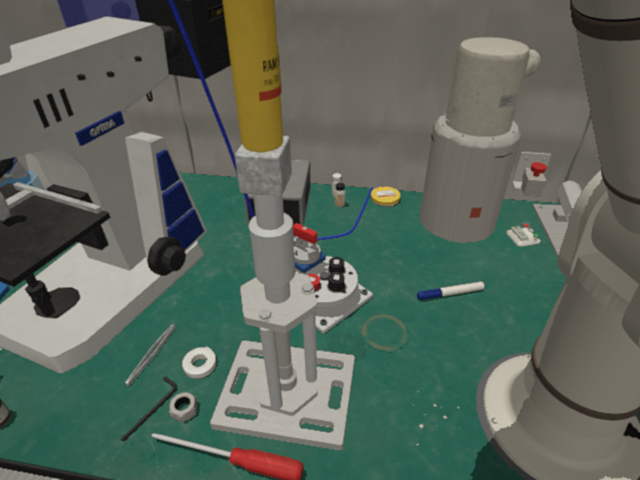

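View pics/top0.png

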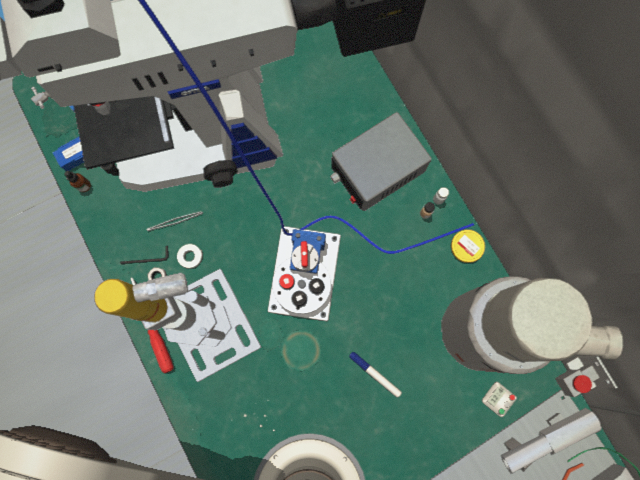

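The top view shows the fixture at about (304,270) with the red knob at (304,255), and the carousel on the robot's side of it. The press is at the left, around (200,320). A blue cable comes down to the bench near the column at (287,232). Next I'll measure these.

```bash
cat > h.py <<'E'
import numpy as np,cv2
from scipy.spatial.transform import Rotation as Rn
def ray(c,uv):
    K=c["intrinsics"];d=np.linalg.inv(K)@[uv[0],uv[1],1];R=np.array(c["R"]);t=np.array(c["t"])
    return -R.T@t, R.T@d
def plane(c,uv,z):
    o,d=ray(c,uv); return o+d*(z-o[2])/d[2]
def proj(c,X):
    p=c["R"]@np.array(X)+c["t"]; p=c["intrinsics"]@p; return p[:2]/p[2]
def tri(a,u,b,v):
    o,d=ray(a,u);p,e=ray(b,v);s=np.linalg.lstsq(np.stack([d,-e],1),p-o,rcond=None)[0]
    A=o+d*s[0];B=p+e*s[1];return (A+B)/2,np.linalg.norm(A-B)
def red(im):
    h=cv2.cvtColor(im,cv2.COLOR_RGB2HSV)
    return (((h[...,0]<8)|(h[...,0]>172))&(h[...,1]>140)&(h[...,2]>70)).astype(np.uint8)
E
python3 - <<'E'
from cell import robot
from h import *
c=robot.camera("top");s=robot.camera("scene")
im=c["color"];m=red(im)
n,l,st,ce=cv2.connectedComponentsWithStats(m)
for i in range(1,n):
    if st[i,4]>20: print("top",st[i],ce[i])
n2,l2,st2,ce2=cv2.connectedComponentsWithStats(red(s["color"]))
for i in range(1,n2):
    if st2[i,4]>20: print("sc",st2[i],ce2[i])
cv2.imwrite("pics/topz.png",cv2.resize(im[200:350,230:380],None,fx=4,fy=4,interpolation=cv2.INTER_CUBIC)[:,:,::-1])
cv2.imwrite("pics/scz.png",cv2.resize(s["color"][170:340,220:400],None,fx=3.5,fy=3.5,interpolation=cv2.INTER_CUBIC)[:,:,::-1])
# fixture plate corners, rough
w=cv2.inRange(cv2.cvtColor(im,cv2.COLOR_RGB2HSV),(0,0,120),(179,60,255));w[:225]=0;w[325:]=0;w[:,:262]=0;w[:,345:]=0
cn=max(cv2.findContours(w,cv2.RETR_EXTERNAL,cv2.CHAIN_APPROX_NONE)[0],key=cv2.contourArea)
b=cv2.boxPoints(cv2.minAreaRect(cn))
for p in b: print(p,plane(c,p,0.012))
E
```

```text
top [351 195   5   8  26] [352.57692308 198.5       ]
top [301 241   7  11  61] [303.54098361 246.2295082 ]
top [302 254   6  13  68] [304.51470588 260.30882353]
top [280 274  14  15 128] [286.5703125 281.125    ]
top [148 330  25  43 526] [160.22813688 351.09505703]
top [573 375  18  18 246] [582.11788618 383.69512195]
top [563 464  20  16  63] [571.46031746 470.46031746]
sc [260  88  21  12 146] [269.67123288  94.09589041]
sc [532 163  15  13 139] [538.07913669 168.0647482 ]
sc [470 208  11   9  75] [475.21333333 212.02666667]
sc [293 223  24  21 289] [304.47404844 233.01384083]
sc [309 274  11  17  87] [315.36781609 281.31034483]
sc [ 229  448   74   32 1492] [267.14812332 463.69034853]
[266.71634 311.50436] [0.36356853 0.10072897 0.012     ]
[279.85104 224.48698] [0.55369697 0.08034962 0.012     ]
[341.11557 233.73447] [ 0.53649942 -0.05384472  0.012     ]
[327.98087 320.75183] [ 0.34752547 -0.02977926  0.012     ]
```

View pics/topz.png

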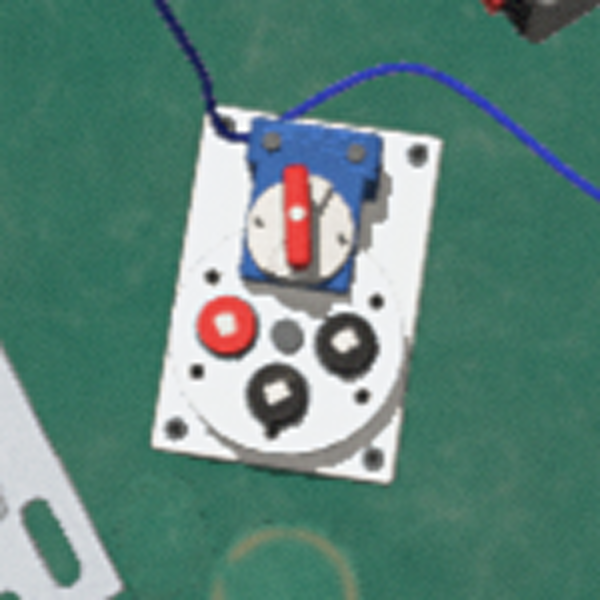

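View pics/scz.png

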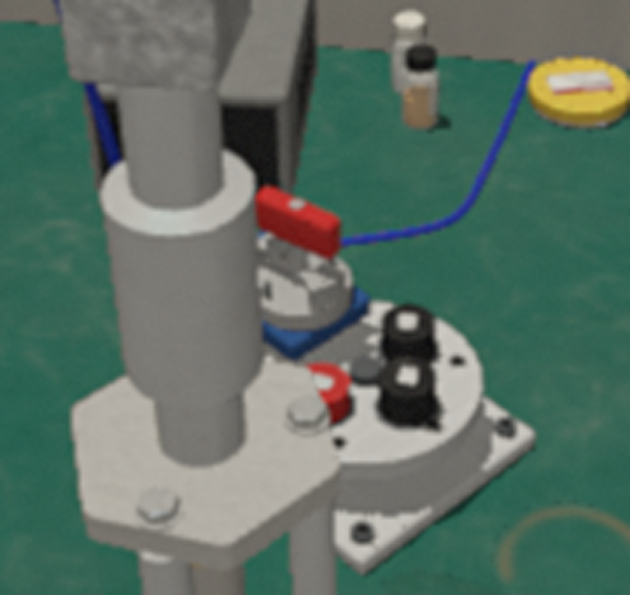

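```bash
python3 - <<'E'
from cell import robot
from h import *
c=robot.camera("top");s=robot.camera("scene")
z=lambda u,v:(230+(u+.5)/4-.5,200+(v+.5)/4-.5)
print("knobtop",plane(c,z(297,214),.136))
for p in [(285,166),(308,166),(288,266),(311,264)]: print(plane(c,z(*p),.136))
print("flange",plane(c,z(301,229),.086))
print("kn tri",tri(c,z(297,213),s,(220+297/3.5,170+205/3.5)))
zc=[plane(c,z(*p),.012)[:2] for p in [(152,447),(392,484),(441,140),(222,105)]];print("corners",zc)
print("carousel ctr",plane(c,z(287,336),.052))
# cable: top points -> match in scene
im=s["color"];h=cv2.cvtColor(im,cv2.COLOR_RGB2HSV);b=cv2.inRange(h,(110,120,40),(130,255,255))
ht=cv2.cvtColor(c["color"],cv2.COLOR_RGB2HSV);bt=cv2.inRange(ht,(110,100,30),(130,255,255))
for v in [20,60,100,140,170,190,210,225]:
    us=np.where(bt[v,100:300])[0]+100
    if len(us)==0: continue
    u=np.median(us);
    best=[]
    for zz in np.arange(0,1,.01):
        X=plane(c,(u,v),zz);q=proj(s,X).round().astype(int)
        if 0<=q[0]<640 and 0<=q[1]<480 and b[max(0,q[1]-1):q[1]+2,max(0,q[0]-1):q[0]+2].any(): best.append((round(zz,2),X[:2].round(3).tolist()))
    print(u,v,best[:6])
# press
for n,p in dict(v1=(427,211),v2=(442,196)).items(): print(n,plane(c,p,.05))
E
```

```text
knobtop [0.4692917  0.02133128 0.136     ]
[0.49293288 0.02794515 0.136     ]
[0.49322397 0.01672091 0.136     ]
[0.44361396 0.02487331 0.136     ]
[0.44488442 0.01377171 0.136     ]
flange [0.4705748  0.02087545 0.086     ]
kn tri (array([0.46978956, 0.02137243, 0.13625371]), np.float64(0.00011950726438154727))
corners [array([0.36389344, 0.09881114]), array([ 0.34777205, -0.02902014]), array([ 0.53444808, -0.05118532]), array([0.55088681, 0.06870866])]
carousel ctr [0.42002859 0.02752553 0.052     ]
155.0 20 [(np.float64(0.23), [0.902, 0.32])]
182.5 60 []
209.0 100 []
245.5 140 [(np.float64(0.1), [0.712, 0.152]), (np.float64(0.11), [0.709, 0.151]), (np.float64(0.12), [0.705, 0.149]), (np.float64(0.13), [0.701, 0.148]), (np.float64(0.14), [0.697, 0.146]), (np.float64(0.15), [0.693, 0.145])]
251.0 170 [(np.float64(0.09), [0.651, 0.139]), (np.float64(0.1), [0.647, 0.137]), (np.float64(0.11), [0.644, 0.136]), (np.float64(0.12), [0.641, 0.135]), (np.float64(0.13), [0.637, 0.133]), (np.float64(0.14), [0.634, 0.132])]
263.0 190 [(np.float64(0.27), [0.555, 0.091]), (np.float64(0.28), [0.552, 0.09])]
275.5 210 [(np.float64(0.16), [0.548, 0.078]), (np.float64(0.17), [0.546, 0.077]), (np.float64(0.18), [0.543, 0.076]), (np.float64(0.19), [0.54, 0.075])]
282.5 225 []
v1 [ 0.58237236 -0.23408484  0.05      ]
v2 [ 0.61619581 -0.26632497  0.05      ]
```

```bash
python3 - <<'E'
from cell import robot
from h import *
c=robot.camera("top");s=robot.camera("scene")
P=[(222,270),(260,345),(199,381)]
for p in P: print("plate top-view",plane(c,p,.012)[:2])
Q=[(245,341),(354,352),(343,444),(214,429)]
q=[plane(s,p,.012)[:2] for p in Q];print("plate scene",q,np.mean(q,0))
# cable as 3D line
def nrm(cam,a,b):
    o,d=ray(cam,a);_,e=ray(cam,b);n=np.cross(d,e);n/=np.linalg.norm(n);return n,n@o
n1,d1=nrm(c,(140,0),(263,190));n2,d2=nrm(s,(170,0),(215,105))
n3,d3=nrm(s,(215,105),(245,198))
for zz in [.17,.3,.4,.5,.6,.7]:
  o=[]
  for n,d in((n2,d2),(n3,d3)):
    o.append(np.linalg.solve([n1,n,[0,0,1]],[d1,d,zz])[:2].round(3))
  print(zz,o)
E
```

```text
plate top-view [0.45002536 0.20094388]
plate top-view [0.29310674 0.11176025]
plate top-view [0.21599755 0.23513582]
plate scene [array([0.4521773 , 0.20048619]), array([0.29646383, 0.10222739]), array([0.21694295, 0.2353663 ]), array([0.37077523, 0.33419691])] [0.33408983 0.2180692 ]
0.17 [array([0.531, 0.066]), array([0.548, 0.078])]
0.3 [array([0.551, 0.091]), array([0.557, 0.095])]
0.4 [array([0.567, 0.11 ]), array([0.564, 0.108])]
0.5 [array([0.582, 0.129]), array([0.571, 0.122])]
0.6 [array([0.598, 0.148]), array([0.578, 0.135])]
0.7 [array([0.613, 0.167]), array([0.585, 0.148])]
```

View pics/wrist0.png

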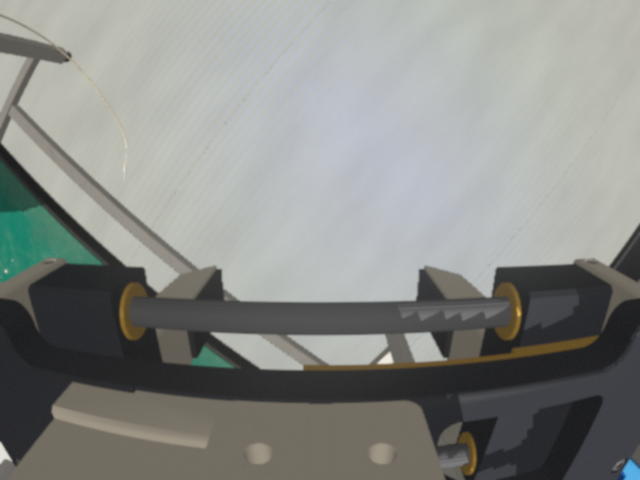

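Call:
send_rows --rows '[-1,0,0,-3,0,0,0,-1,0,0,-4,0,0,0,-1,0,0,-4,0,0,0,-1,0,0,-4,0,0,0,-1,0,0,-4,0,0,0,-1,0,0,-4,0,0,0,-1,0,0,-4,0,0,0,-1,0,0,-4,0,0,0,-1,0,0,-4,0,0,0,-1,0,0,-4,0,0,0,-1,0,0,-4,0,0,0,-1,0,0,-2.5,0,0,0,-1,0,0,0,0,0,0,-1,0,0,0,0,0,0]'

```text
time_s: 1.85
position: [0.2218, 0.6092, 0.6185]
tcp_rot: [-0.001, 0.175, 0.985, -0.004]
wrist_force: [-0.5, 0.7, -0.4]
gripper_width: 0.0919
```

Call:
send_rows --rows '[-1,0,0,-2,0,0,0,-1,0,0,-3,0,0,0,-1,0,0,0,0,0,0]'

```text
time_s: 2.15
position: [0.2181, 0.5986, 0.6478]
tcp_rot: [0.001, 0.174, 0.985, 0.015]
wrist_force: [-1.0, -1.1, 0.2]
gripper_width: 0.0915
```

```bash
python3 - <<'E'
from cell import robot
from h import *
s=robot.observe();print(s["qpos"].round(3),s["position"])
R=Rn.from_quat(np.roll(s["tcp_rot"],-1)).as_matrix()
print(R.round(3)); print("to target tool cm",(R.T@(np.array([.470,.0215,.67])-s["position"])*100).round(2))
c=robot.camera("scene");cv2.imwrite("pics/s1.png",c["color"][:,:,::-1])
E
```

```text
[-1.34   0.422  0.165  0.679 -0.078  2.015 -0.005] [0.21812022 0.59864629 0.64781154]
[[-0.939  0.343  0.007]
 [ 0.343  0.939  0.028]
 [ 0.003  0.029 -1.   ]]
to target tool cm [-43.47 -45.47  -3.66]
```

View pics/s1.png

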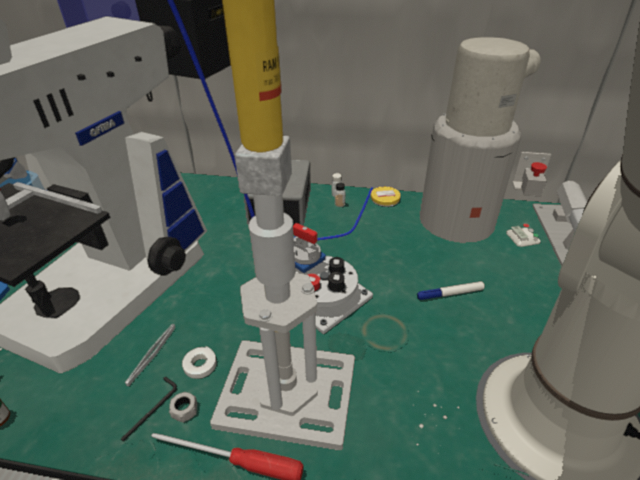

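Call:
send_rows --rows '[-1,-2,-2,0,0,0,0,-1,-2.7,-2.8,0,0,0,0,-1,-2.7,-2.8,0,0,0,0,-1,-2.7,-2.8,-0.5,0,0,0,-1,-2.7,-2.8,-1,0,0,0,-1,0,0,0,0,0,0]'

```text
time_s: 2.8
position: [0.2962, 0.4262, 0.6593]
tcp_rot: [0.003, 0.178, 0.984, 0.014]
wrist_force: [0.1, -0.2, 0.9]
gripper_width: 0.092
```

```bash
cat > st.py <<'E'
from cell import robot
from h import *
def go(t):
    s=robot.observe();print(s["time_s"],s["qpos"].round(3),np.round(s["position"],4))
    R=Rn.from_quat(np.roll(s["tcp_rot"],-1)).as_matrix()
    print(R.round(3)); print("to target tool cm",(R.T@(np.array(t)-s["position"])*100).round(2))
    print("xyaw",np.degrees(np.arctan2(R[1,0],R[0,0])), "F",np.round(s["wrist_force"],2),np.round(s["torque"],2),s["gripper_width"])
    Rd=Rn.from_euler('z',np.arctan2(R[1,0],R[0,0])).as_matrix()@np.diag([1,-1,-1])
    print("level rotvec tool deg",np.degrees(Rn.from_matrix(R.T@Rd).as_rotvec()).round(2))
if __name__=="__main__":
    import sys; go([float(x) for x in sys.argv[1:4]])
E
python3 st.py .47 .0215 .67
```

```text
2.8 [-1.188  0.15   0.224  1.014 -0.042  1.953  0.229] [0.2962 0.4262 0.6593]
[[-0.936  0.351  0.011]
 [ 0.351  0.936  0.026]
 [-0.001  0.028 -1.   ]]
to target tool cm [-30.48 -31.75  -1.93]
xyaw 159.45134976286366 F [ 0.08 -0.17  0.94] [-0.03 -0.04  0.  ] 0.09199035759597758
level rotvec tool deg [1.61 0.06 0.  ]
```

Call:
send_rows --rows '[-1,-2,-2,-0.5,1.6,0,0,-1,-2.8,-2.9,0,0,0,0,-1,-2.8,-2.9,0,0,0,0,-1,-2.8,-2.9,0,0,0,0,-1,-2.8,-2.9,0,0,0,0,-1,-2.8,-2.9,0,0,0,0,-1,-2.8,-2.9,0,0,0,0,-1,-2.8,-2.9,0,0,0,0,-1,-2.8,-2.9,0,0,0,0,-1,-2.8,-2.9,0,0,0,0,-1,-2.8,-2.9,0,0,0,0,-1,0,0,0,0,0,0,-1,0,0,0,0,0,0]'

```text
time_s: 4.1
position: [0.4685, 0.0369, 0.6607]
tcp_rot: [-0.002, 0.175, 0.985, -0.002]
wrist_force: [0.2, -0.4, -0.8]
gripper_width: 0.0918
```

```bash
python3 st.py .47 .0215 .40
```

```text
4.1 [-0.694  0.074  0.626  1.107 -0.043  1.979  1.132] [0.4685 0.0369 0.6607]
[[-0.939  0.345 -0.004]
 [ 0.345  0.938 -0.004]
 [ 0.002 -0.005 -1.   ]]
to target tool cm [-0.73 -1.26 26.08]
xyaw 159.8022169863132 F [ 0.21 -0.38 -0.81] [0.04 0.02 0.01] 0.0918499273079417
level rotvec tool deg [-0.3  -0.14  0.  ]
```

Call:
send_rows --rows '[-1,-0.7,-1.3,2,0,0,0,-1,0,0,3,0,0,-8,-1,0,0,4,0,0,-8,-1,0,0,4,0,0,-8,-1,0,0,4,0,0,0,-1,0,0,4,0,0,0,-1,0,0,4,0,0,0,-1,0,0,0,0,0,0,-1,0,0,0,0,0,0]'

```text
time_s: 5.0
position: [0.4696, 0.0229, 0.4121]
tcp_rot: [-0.002, -0.035, 0.999, -0.002]
wrist_force: [0.8, 0.4, 1.8]
gripper_width: 0.0916
```

```bash
python3 st.py .47 .0215 .40; python3 - <<'E'
from cell import robot
from h import *
c=robot.camera("wrist");cv2.imwrite("pics/w2.png",c["color"][:,:,::-1])
c=robot.camera("top");cv2.imwrite("pics/t2.png",c["color"][:,:,::-1])
E
```

```text
5.0 [-0.703 -0.009  0.595  1.716  0.008  1.437  1.532] [0.4696 0.0229 0.4121]
[[-0.998 -0.07  -0.004]
 [-0.07   0.998 -0.004]
 [ 0.004 -0.004 -1.   ]]
to target tool cm [-0.04 -0.14  1.21]
xyaw -175.97962113259766 F [0.82 0.39 1.75] [-0.03  0.02 -0.  ] 0.09159471108937595
level rotvec tool deg [-0.2  -0.22  0.  ]
```

View pics/w2.png

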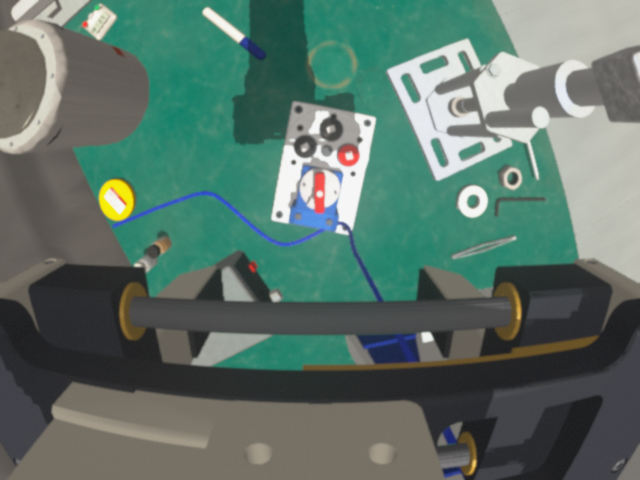

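View pics/t2.png

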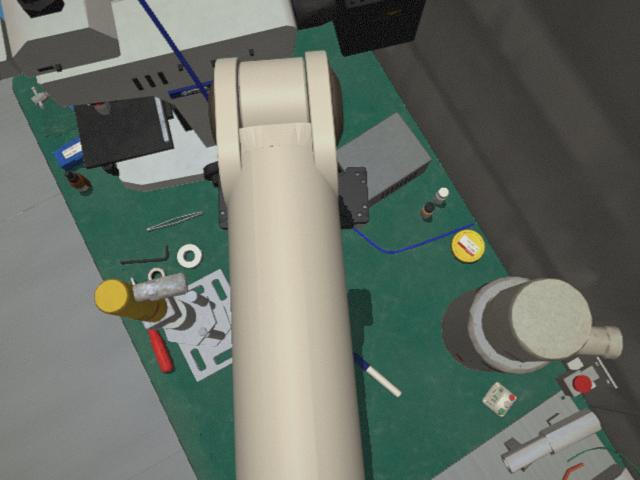

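The wrist view shows the open jaws above the fixture, with the red bar at about (319,193), nearly vertical in the image. The arm hasn't touched anything. Next I'll measure the bar in this view.

```bash
cat > wr.py <<'E'
from cell import robot
from h import *
def wray(c,s,uv):
    K=c["intrinsics"];H=np.array(c["hand_eye"]);R=Rn.from_quat(np.roll(s["tcp_rot"],-1)).as_matrix()
    p=np.array([uv[0]-K[0,2],uv[1]-K[1,2]]);r=np.hypot(*p);th=r/K[0,0];d=np.array([*(p/r*np.sin(th)),np.cos(th)])
    return R@H[:3,3]+s["position"], R@H[:3,:3]@d
def knob(z=.136,name=None):
    s=robot.observe();c=robot.camera("wrist");im=c["color"]
    if name: cv2.imwrite(name,im[:,:,::-1])
    cn=[k for k in cv2.findContours(cv2.morphologyEx(red(im),cv2.MORPH_CLOSE,np.ones((7,7))),cv2.RETR_EXTERNAL,cv2.CHAIN_APPROX_NONE)[0] if cv2.contourArea(k)>80]
    for k in cn:
        W=[]
        for uv in k[:,0]:
            o,d=wray(c,s,uv);W.append((o+d*(z-o[2])/d[2])[:2]*1000)
        (x,y),(w,h),a=cv2.minAreaRect(np.array(W,np.float32))
        b=cv2.boxPoints(((x,y),(w,h),a));e=b[1]-b[0] if np.hypot(*(b[1]-b[0]))>np.hypot(*(b[2]-b[1])) else b[2]-b[1]
        print("red blob px",k[:,0].mean(0).round(),"centre mm",round(x,1),round(y,1),"size",round(w,1),round(h,1),"yaw",(np.degrees(np.arctan2(e[1],e[0]))+90)%180-90)
if __name__=="__main__":
    import sys;knob(.136,sys.argv[1] if len(sys.argv)>1 else None)
E
python3 wr.py
```

```text
red blob px [320. 190.] centre mm 468.7 22.2 size 46.7 9.8 yaw 3.9541473
red blob px [348. 153.] centre mm 421.5 52.9 size 21.3 22.2 yaw -40.399807
```

Call:
send_rows --rows '[-1,0,-0.1,3,0,0,0,-1,0,0,4,0,0,0,-1,0,0,4,0,0,0,-1,0,0,4,0,0,0,-1,0,0,3,0,0,0,-1,0,0,2.5,0,0,0,-1,0,0,0,0,0,0,-1,0,0,0,0,0,0]'

```text
time_s: 5.95
position: [0.4705, 0.0197, 0.2078]
tcp_rot: [-0.001, -0.034, 0.999, -0.002]
wrist_force: [0.6, -1.5, 1.1]
gripper_width: 0.092
```

```bash
python3 st.py .4693 .0218 .12; python3 wr.py pics/w3.png
```

```text
5.95 [-0.65   0.177  0.613  2.02  -0.118  0.981  1.659] [0.4705 0.0197 0.2078]
[[-0.998 -0.067 -0.002]
 [-0.067  0.998 -0.003]
 [ 0.002 -0.003 -1.   ]]
to target tool cm [0.09 0.25 8.78]
xyaw -176.14530330604717 F [ 0.65 -1.48  1.05] [ 0.05 -0.01  0.03] 0.0919966416905233
level rotvec tool deg [-0.19 -0.1   0.  ]
red blob px [323. 236.] centre mm 468.5 22.4 size 46.9 11.0 yaw 3.654152
red blob px [369. 165.] centre mm 418.9 48.9 size 20.4 21.1 yaw -85.36877
red blob px [600. 102.] centre mm 345.6 232.6 size 7.2 14.8 yaw -76.852844
red blob px [590.  63.] centre mm 316.6 219.3 size 15.7 19.7 yaw -62.66492
```

View pics/w3.png

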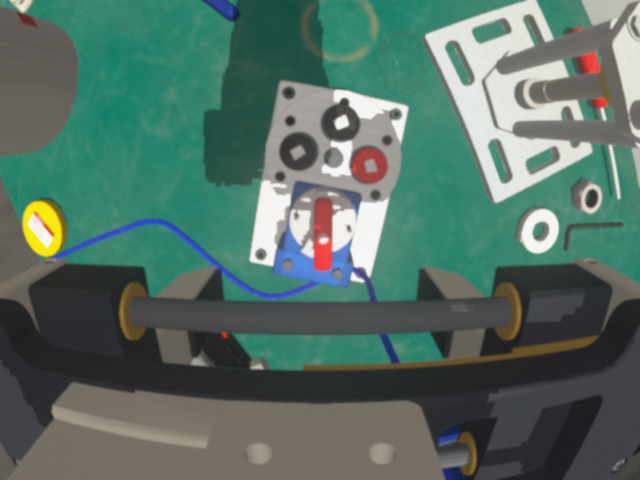

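Call:
send_rows --rows '[-1,0.1,0.25,1,0,0,0,-1,0,0,2,0,0,0,-1,0,0,2,0,0,0,-1,0,0,2,0,0,0,-1,0,0,1.8,0,0,0,-1,0,0,0,0,0,0,-1,0,0,0,0,0,0]'

```text
time_s: 6.7
position: [0.4681, 0.0218, 0.119]
tcp_rot: [-0.001, -0.034, 0.999, -0.002]
wrist_force: [-0.5, 0.5, -0.7]
gripper_width: 0.0917
```

```bash
python3 st.py .4693 .0220 .12; python3 wr.py pics/w4.png
```

```text
6.7 [-0.595  0.319  0.571  2.104 -0.239  0.783  1.761] [0.4681 0.0218 0.119 ]
[[-0.998 -0.067 -0.003]
 [-0.067  0.998 -0.003]
 [ 0.003 -0.003 -1.   ]]
to target tool cm [-0.12  0.01 -0.1 ]
xyaw -176.15833259047608 F [-0.48  0.47 -0.74] [ 0.06 -0.    0.06] 0.09172466430921528
level rotvec tool deg [-0.17 -0.16  0.  ]
red blob px [318. 336.] centre mm 490.7 23.3 size 2.8 9.4 yaw -85.97836
red blob px [318. 271.] centre mm 456.5 21.3 size 31.3 11.0 yaw 3.1524277
red blob px [384. 181.] centre mm 416.2 45.8 size 19.3 19.4 yaw -58.627724
red blob px [634.  56.] centre mm 330.2 180.5 size 11.4 14.9 yaw -1.9050903
```

View pics/w4.png

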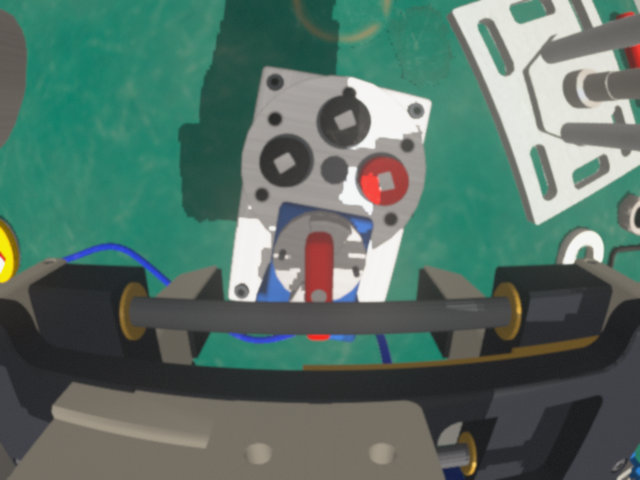

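Call:
send_rows --rows '[-1,-0.1,0,-0.1,0,0,0,1,0,0,0,0,0,0,1,0,0,0,0,0,0,1,0,0,0,0,0,0,1,0,0,0,0,0,0,1,0,0,0,0,0,0,1,0,0,0,0,0,0,1,0,0,0,0,0,0,1,0,0,0,0,0,0,1,0,0,0,0,0,0]' --grip_force 30

```text
time_s: 7.75
position: [0.4686, 0.0217, 0.1193]
tcp_rot: [-0.002, -0.034, 0.999, -0.002]
wrist_force: [-0.1, 0.7, -0.2]
gripper_width: 0.0243
```

```bash
python3 st.py .4693 .0220 .12
```

```text
7.75 [-0.595  0.32   0.571  2.102 -0.239  0.786  1.761] [0.4686 0.0217 0.1193]
[[-0.998 -0.067 -0.003]
 [-0.067  0.998 -0.003]
 [ 0.004 -0.003 -1.   ]]
to target tool cm [-0.07  0.02 -0.07]
xyaw -176.1564099191028 F [-0.14  0.73 -0.22] [0.02 0.03 0.03] 0.02429409860504356
level rotvec tool deg [-0.17 -0.2   0.  ]
```

Still closing; I'll wait a few more rows.

Call:
send_rows --rows '[1,0,0,0,0,0,0,1,0,0,0,0,0,0,1,0,0,0,0,0,0,1,0,0,0,0,0,0,1,0,0,0,0,0,0]'

```text
time_s: 8.25
position: [0.4686, 0.0214, 0.1193]
tcp_rot: [-0.002, -0.033, 0.999, -0.002]
wrist_force: [-0.6, -2.1, 0.6]
gripper_width: 0.0122
```

```bash
python3 st.py .4693 .0220 .12
```

```text
8.25 [-0.595  0.32   0.572  2.102 -0.238  0.785  1.761] [0.4686 0.0214 0.1193]
[[-0.998 -0.067 -0.003]
 [-0.067  0.998 -0.004]
 [ 0.003 -0.003 -1.   ]]
to target tool cm [-0.07  0.05 -0.07]
xyaw -176.17527035941515 F [-0.59 -2.1   0.61] [-0.37  0.02 -0.06] 0.012173622131522297
level rotvec tool deg [-0.19 -0.2   0.  ]
```

Call:
send_rows --rows '[1,0,0,0,0,0,-3,1,0,0,0,0,0,-4,1,0,0,0,0,0,-4,1,0,0,0,0,0,-4,1,0,0,0,0,0,-4,1,0,0,0,0,0,0,1,0,0,0,0,0,0]'

```text
time_s: 8.95
position: [0.4687, 0.0213, 0.1194]
tcp_rot: [-0.002, -0.197, 0.98, -0.001]
wrist_force: [-0.0, -2.5, 0.1]
gripper_width: 0.0123
```

```bash
python3 st.py .4693 .0220 .12;python3 wr.py pics/w5.png
```

```text
8.95 [-0.535  0.31   0.5    2.1   -0.204  0.782  2.059] [0.4687 0.0213 0.1194]
[[-0.922 -0.386 -0.003]
 [-0.386  0.922 -0.004]
 [ 0.004 -0.002 -1.   ]]
to target tool cm [-0.08  0.04 -0.06]
xyaw -157.2776160401271 F [-0.04 -2.54  0.12] [-0.6  -0.07  0.1 ] 0.012330970604424086
level rotvec tool deg [-0.12 -0.25  0.  ]
red blob px [153. 337.] centre mm 527.6 -45.7 size 10.8 9.8 yaw 28.776611
red blob px [319. 271.] centre mm 457.5 17.2 size 32.7 12.2 yaw 22.794456
red blob px [402. 204.] centre mm 418.0 38.4 size 19.9 19.7 yaw 50.869675
```

View pics/w5.png

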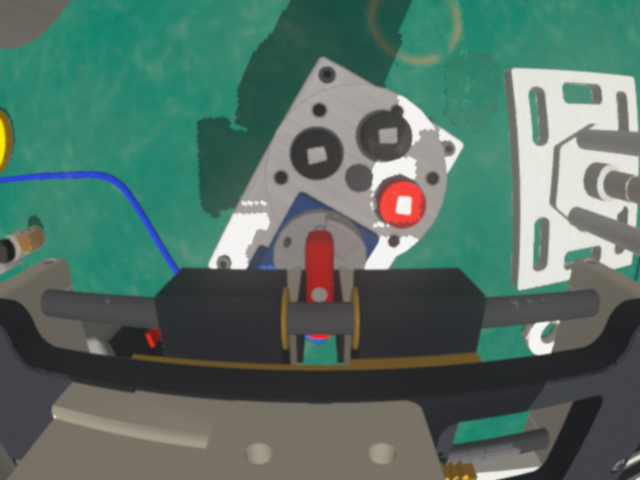

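The bar follows the gripper: it is at about 22.8° yaw and the carousel has not moved. I'll continue the turn.

Call:
send_rows --rows '[1,0,0,0,0,0,-4,1,0,0,0,0,0,-4,1,0,0,0,0,0,-4,1,0,0,0,0,0,-4,1,0,0,0,0,0,-4,1,0,0,0,0,0,-4,1,0,0,0,0,0,-2,1,0,0,0,0,0,0,1,0,0,0,0,0,0]'

```text
time_s: 9.9
position: [0.4688, 0.0212, 0.1194]
tcp_rot: [-0.002, -0.412, 0.911, -0.001]
wrist_force: [0.7, -5.1, -0.5]
gripper_width: 0.0122
```

```bash
python3 st.py .4693 .0220 .14;python3 wr.py pics/w6.png
```

```text
9.9 [-0.455  0.299  0.405  2.098 -0.161  0.778  2.471] [0.4688 0.0212 0.1194]
[[-0.66  -0.752 -0.003]
 [-0.752  0.66  -0.004]
 [ 0.005 -0.    -1.   ]]
to target tool cm [-0.08  0.02 -2.06]
xyaw -131.2781546204048 F [ 0.74 -5.09 -0.54] [-0.97 -0.17 -0.03] 0.01224882714080205
level rotvec tool deg [-0.02 -0.28  0.  ]
red blob px [113. 255.] centre mm 533.4 -56.8 size 7.3 15.1 yaw -10.30941
red blob px [319. 271.] centre mm 460.9 12.7 size 32.8 12.0 yaw 48.041138
red blob px [410. 242.] centre mm 423.7 30.3 size 19.2 20.0 yaw -84.715385
```

View pics/w6.png

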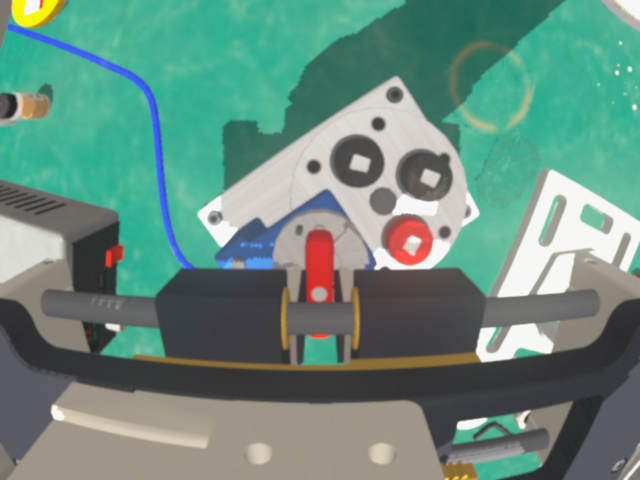

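The bar is at about 48° yaw in the grip, and the samples and carousel look unchanged. I'll check the fixture's yaw in this view, then start the pull.

```bash
python3 - <<'E'
from wr import *
s=robot.observe();c=robot.camera("wrist")
f=lambda uv,z:(lambda o,d:(o+d*(z-o[2])/d[2])[:2])(*wray(c,s,uv))
# bolts in plate: (395,95) near, (214,217) far-left; plate corners
a=f((395,95),.012);b=f((214,217),.012);print(a,b,np.degrees(np.arctan2(*(b-a)[::-1])))
a=f((397,78),.012);b=f((200,214),.012);print(a,b,np.linalg.norm(b-a),np.degrees(np.arctan2(*(b-a)[::-1])))
E
```

```text
[ 0.36043308 -0.01716572] [ 0.52597007 -0.03870776] -7.414480793587124
[ 0.35059112 -0.02604427] [ 0.53297555 -0.04819684] 0.18372484604723216 -6.9252737690815
```

Call:
send_rows --rows '[1,0,0,-0.2,0,0,0,1,0,0,-0.2,0,0,0,1,0,0,-0.2,0,0,0,1,0,0,-0.2,0,0,0,1,0,0,0,0,0,0,1,0,0,0,0,0,0]'

```text
time_s: 10.6
position: [0.4686, 0.0212, 0.1267]
tcp_rot: [-0.002, -0.413, 0.911, -0.001]
wrist_force: [3.2, -4.7, -7.9]
gripper_width: 0.0125
```

```bash
python3 st.py .4693 .0220 .14;python3 wr.py
```

```text
10.6 [-0.46   0.286  0.409  2.093 -0.152  0.795  2.464] [0.4686 0.0212 0.1267]
[[-0.659 -0.752 -0.003]
 [-0.752  0.659 -0.004]
 [ 0.005 -0.    -1.   ]]
to target tool cm [-0.1  -0.   -1.33]
xyaw -131.22385182464566 F [ 3.16 -4.74 -7.89] [-1.1  -0.73 -0.01] 0.012503782088323874
level rotvec tool deg [-0.02 -0.31  0.  ]
red blob px [117. 253.] centre mm 535.6 -57.4 size 7.7 15.0 yaw -9.324219
red blob px [318. 271.] centre mm 462.9 14.3 size 34.4 12.2 yaw 47.74478
red blob px [407. 240.] centre mm 423.7 31.2 size 20.1 19.0 yaw 51.57144
```

The fixture's yaw is about -7°, so the twist is about 0.96 rad. The plunger is up about 7 mm with 7.9 N on the wrist, which matches the spring, and there is no slip. I'll keep pulling.

Call:
send_rows --rows '[1,0,0,-0.2,0,0,0,1,0,0,-0.2,0,0,0,1,0,0,-0.2,0,0,0,1,0,0,-0.2,0,0,0,1,0,0,-0.2,0,0,0,1,0,0,-0.1,0,0,0,1,0,0,0,0,0,0,1,0,0,0,0,0,0]' --grip_force 40

```text
time_s: 11.45
position: [0.4685, 0.0212, 0.1374]
tcp_rot: [-0.003, -0.413, 0.911, -0.001]
wrist_force: [4.1, -5.6, -10.5]
gripper_width: 0.012
```

```bash
python3 st.py .4693 .0220 .1394;python3 wr.py pics/w7.png
```

```text
11.45 [-0.466  0.268  0.414  2.084 -0.14   0.819  2.453] [0.4685 0.0212 0.1374]
[[-0.659 -0.752 -0.004]
 [-0.752  0.659 -0.005]
 [ 0.006 -0.    -1.   ]]
to target tool cm [-0.12 -0.01 -0.2 ]
xyaw -131.22123545614366 F [  4.15  -5.59 -10.47] [-1.07 -0.96 -0.06] 0.011960798518159163
level rotvec tool deg [-0.02 -0.33  0.  ]
red blob px [123. 249.] centre mm 538.3 -58.1 size 7.6 15.2 yaw -10.644196
red blob px [318. 270.] centre mm 465.5 17.1 size 36.6 12.7 yaw 49.30603
red blob px [404. 235.] centre mm 423.7 32.5 size 20.8 19.6 yaw 51.358322
```

View pics/w7.png

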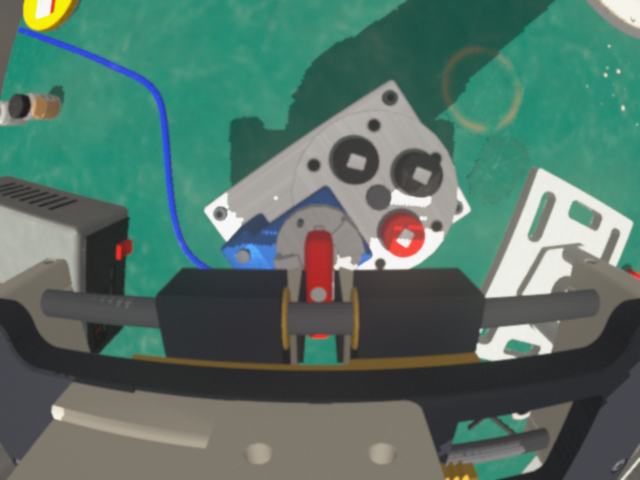

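The plunger is up 18 mm and the knob is still at the same pixel, about (318,270), so it isn't slipping. I'll bring it gently up to the stop.

Call:
send_rows --rows '[1,0,0,-0.1,0,0,0,1,0,0,-0.1,0,0,0,1,0,0,-0.1,0,0,0,1,0,0,0,0,0,0,1,0,0,0,0,0,0,1,0,0,0,0,0,0,1,0,0,0,0,0,0]'

```text
time_s: 12.2
position: [0.4682, 0.0212, 0.1396]
tcp_rot: [-0.003, -0.413, 0.911, -0.001]
wrist_force: [5.0, -4.3, -17.4]
gripper_width: 0.0123
```

```bash
python3 st.py .4693 .0220 .1394;python3 wr.py pics/w8.png; python3 - <<'E'
from cell import robot
from h import *
c=robot.camera("scene");cv2.imwrite("pics/s8.png",cv2.resize(c["color"][150:340,200:400],None,fx=3,fy=3)[:,:,::-1])
E
```

```text
12.2 [-0.467  0.265  0.414  2.083 -0.137  0.825  2.451] [0.4682 0.0212 0.1396]
[[-0.659 -0.752 -0.004]
 [-0.752  0.659 -0.005]
 [ 0.006 -0.    -1.   ]]
to target tool cm [-0.13 -0.03  0.02]
xyaw -131.21582873631408 F [  5.    -4.35 -17.41] [-1.01 -1.42  0.02] 0.012260215422248843
level rotvec tool deg [-0.01 -0.37  0.  ]
red blob px [124. 249.] centre mm 538.8 -58.3 size 7.8 15.0 yaw -9.119148
red blob px [318. 270.] centre mm 465.9 17.8 size 36.5 12.9 yaw 48.79065
red blob px [403. 235.] centre mm 423.8 32.8 size 20.6 19.5 yaw 72.49893
```

View pics/s8.png

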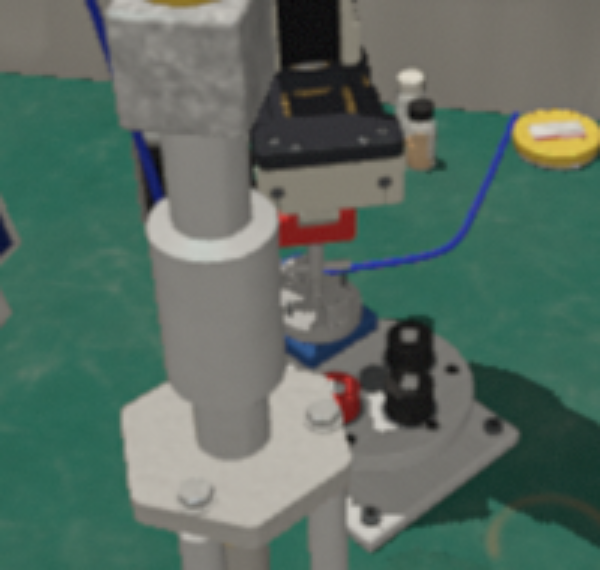

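The force jumped to 17 N at 20.2 mm, so the plunger is on its hard stop. The scene view shows the knob held up with the cross pin clear above the lips. I'm handing it in.

```bash
python3 -c "
from cell import robot
print(robot.sign_off())"
```

```text
the job is handed in; nothing more can be done
None
```

I turned the knob clear of the hook lips and pulled the plunger up to its stop. The gripper was still holding it there at 40 N when I handed the job in, at about 12.3 s of the 43 s allowed. `sign_off` gives no verdict, so these are my own last checks:

- **Approach:** I took the arm over the press, then lowered it onto the bar. I found the knob axis at about (0.469, 0.022) m, and the top and wrist views agreed to about 1 mm.
- **Turn:** I gripped the bar and turned it about 45° anticlockwise with the plunger down. The bar ended at about 48–49° and the fixture sits at about -7°, so the twist is about 0.96 rad; it needs more than 0.8.
- **Lift:** The tool rose 20.2 mm. The pull went from about 10.5 N, as the spring should give, to 17.4 N, which is the plunger reaching its stop.
- **Grip:** The gap between the fingers stayed at 12.2 mm and the bar stayed at the same place in the wrist picture, so I saw no slip.
- **Surroundings:** In the last wrist and scene pictures the carousel, samples, vials and tin looked as they did before. I judged this by eye for the most part; for the red sample I also had a rough position, which did not move noticeably during the lift.
- **Less certain:** The gripper measured the bar at 12.2 mm rather than the 13 mm given. A side force of about 6.5 N remained on the tool from slight off-centre gripping. The last joint stood at 2.45 rad, close to its limit of 2.57.

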